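# Find the deep bore for the sharpening steel

### The job

The wooden tool block has three bores that look alike from above, but only one is deep enough for the sharpening steel to go in past its dark ring groove. Take the steel from its small stand and use it as a depth rod: lower it upright into a bore until you feel it touch bottom, judge from how far it went in whether this is the deep one, and if not draw it out and try another. Press it only gently on the bottom, still in the gripper, and leave it standing released in the deep bore, resting on the bottom; leave the things standing round it where they are.

Things in the scene. Friction and masses are not known exactly. Their poses are not given: they have to be found in the camera images.
- steel: sharpening steel (loose, 0.10 to 0.21 kg, 158 mm long), upright in the stand at the start. Round metal shank 12 mm thick, tip chamfered to 9 mm; dark ring groove round it 68.5 to 73.5 mm from the tip; 27 mm thick bolster 108 to 112 mm from the tip, then a black handle 24 mm thick, 46 mm long. Origin at the middle of the tip's end face, z along the shank to the handle.
- steel_tip (a point): middle of the end face of the steel's tip; at the block the tip must not bear over 25 N
- steel_grip (a point): on the steel's axis, in the middle of the handle's length, 136 mm from the tip: where to grip, from above
- stand: small dark wooden stand, 66 x 66 x 40 mm, fixed, with one upright round hole (15.5 mm wide, 30 mm deep, so its bottom is 10 mm above the worktop) in the middle of its top; origin at the centre of its underside on the worktop, z up
- tool_block: light wooden block, fixed, 72 (its x) x 150 (its y) x 105 mm high; origin at the centre of its underside on the worktop, z up. Three upright 16 mm round bores in a row along its y, 42 mm apart, bottoms padded (giving 1 mm per 5 N). Their depths below the block's top change from start to start: one bore (any of them) is 76 to 86 mm deep, another 58 to 64 mm, another 44 to 54 mm.
- bore0 (a point): centre of the mouth of one end bore (block y = +42 mm), level with the block's top, 105 mm above the worktop
- bore1 (a point): centre of the mouth of the middle bore, level with the block's top
- bore2 (a point): centre of the mouth of the other end bore (block y = -42 mm), level with the block's top
- garlic: bystander: garlic bulb, 60 mm wide, 59 mm high, standing near the block; leave it alone
- lemon: bystander: lemon, 78 x 55 x 56 mm, lying near the stand; leave it alone
- spice_1: bystander: spice jar with a red cap, 45 mm wide, 106 mm high, to the left of the block; leave it alone
- mug_a: bystander: white dotted mug, 82 mm wide, 91 mm high, to the left of the block; leave it alone
There are look-alikes about, which are no part of the job. What is meant by the steel is not white, and is the smaller of those in its own colour.

How it is judged:
On the way, in this order (a step that is already met when the one before it is completed fails the run):
1. the steel is lifted out of its stand in the gripper (tip more than 80 mm above the worktop) (height (world z) of steel_tip above 0.08 m and contact force between steel and the fingers above 0.5 N), for 0.1 s.
2. held in the gripper, the steel's tip presses on the bottom of the deep bore (more than 2 N, more than 74 mm in) (z of steel_tip in the frame of tool_block below 0.031 m and (horizontal distance between steel_tip and bore0 below 0.005 m or horizontal distance between steel_tip and bore1 below 0.005 m or horizontal distance between steel_tip and bore2 below 0.005 m) and contact force between steel_c0 and anything else above 2 N and contact force between steel and the fingers above 0.5 N), for 0.1 s.
At the end, for the whole second after the job is handed in: the steel stands released and at rest in the deep bore, its tip more than 74 mm below the block's top and within 5 mm of the bore's axis, within 0.12 rad of upright (z of steel_tip in the frame of tool_block below 0.031 m and (horizontal distance between steel_tip and bore0 below 0.005 m or horizontal distance between steel_tip and bore1 below 0.005 m or horizontal distance between steel_tip and bore2 below 0.005 m) and angle between steel's own z axis and vertical below 0.12 rad and linear speed of steel below 0.02 m/s); the robot touches nothing.
It fails at once if at the tool block, the steel's tip is pressed on anything with more than 25 N (contact force between steel_c0 and anything else above 25 N and horizontal distance between steel_tip and tool_block below 0.09 m).
It fails at once if the steel is dropped or toppled (tilted more than 0.7 rad) (angle between steel's own z axis and vertical above 0.7 rad).
It fails at once if a bystander (garlic, lemon, spice jar or mug) is moved by more than 25 mm (distance of any of garlic, lemon, spice_1, mug_a from where it was at the start of the episode above 0.025 m).
It also fails if it takes over 72 s, if anything falls off the work surface, if the arm or the gripper's body presses on something with over 40 N, if the wrist force passes 120 N, or if a joint passes its speed limit or range.

### The arm

A 6-joint arm with a two-finger parallel gripper is mounted at the origin on a cart in front of the work surface, level with it; the furniture and walls round the work are solid. World frame = base frame: x ahead of the robot, y to its left, z up, the work surface at z = 0. Lengths are in m, angles in rad, forces in N, time in s.
With the tool pointing down it reaches from about 0.35 to 0.975 m from the base axis. Payload 4.9 kg.
Tool frame: the origin (TCP) lies on the centre line of the jaws, within the pads' length; the fingertips stand manip.tip_reach ahead of it and the grasp point (between the pads) is the TCP (manip.tip_reach is the distance from the TCP to the fingertips, in m); z points along the fingers, y is the line along which they close (so a half turn about z gives the same grasp; the last joint's range is limited). The gripper opens to 85 mm and grips with 20 to 120 N. Pads are 22 mm wide; open, the fingers measure 114 mm over their backs; the gripper's body (76 mm by 85 mm) begins 54 mm behind the grasp point. The pads swing forward as they close: fully open they stand 13 mm farther back than shut.
Start: joints at [-1.408, 0.053, 1.613, -0, 1.476, -0.119], TCP at [0.174, -0.6, 0.25] pointing down, gripper open.
Joint ranges: [-3.01, 3.01], [-1.01, 2.22], [0.06, 2.58], [-1.02, 4.17], [0.09, 2.62], [-3.14, 3.14]. Speed limits (rad/s): [2.57, 2.57, 3.14, 3.14, 3.14, 3.14].

### API

Orientations are given as a unit quaternion [w, x, y, z].
In Python, from plant import manip gives the robot as it stands. The module is installed in compiled form; this text tells all that it offers.
- The arm moves only by the tool move_arm, never from a script. Its argument "rows" is a list of rows, each a list of 7 numbers: the shift along the tool's x, y, z in cm, then the turn, a rotation vector about the tool's x, y, z in degrees, then the opening, from -1 (shut) to 1 (fully open). In form: [[tx, ty, tz, ax, ay, az, jaw], ...]. A call has 1 to 20 rows; each row shifts and turns the commanded pose from where the row before left it, along the tool's axes as they then stand; what a row does not reach is not made up. A row lasts 1/12 s, in which the tool goes at most 41.7 mm and 7.16 degrees, less where a joint would pass 70% of its speed; a pose out of reach is approached as far as the arm can. A call is refused whole if a number of a shift passes 4.17 or a number of a turn 7.16, either way. A call with a gripper value outside its range is refused whole. The fingers move at their own pace and stop on an object; the grip force is fixed at half the most. Time passes only in rows, so rows that do not move let the fingers close. It gives the time, the measured TCP pose, the force, the opening and the grip force at its end, in the units of the state.
- manip.state(): the state, without advancing time (a new reading comes with each control period).
- manip.grab_frame(name): name is "scene" or "top" or "wrist"; returns a dict with "img" (400x640x3 uint8, blue, green, red), "mtx" (3x3 intrinsics, pixels), "R" (3x3) and "t" (3): a world point X has camera coordinates R X + t. Camera axes: x right, y down, z forward; pixel columns grow to the right and rows downward; lengths in m; the calibration is good to about 2 mm. The wrist camera is an equidistant fisheye: a pixel r from the principal point sees the ray r / f radians off the axis. A picture is of the moment at which its call begins. There is no depth.
- manip.job_done(): hands the job in; it is judged then, once.
The state is a dict: "time": time; "joint_pos": joint angles; "joint_vel": joint speeds; "joint_efforts": joint torques, N m; "tool_pos": TCP position; "tool_rot": TCP orientation; "contact_force": force on the tool from outside, world axes, zero at the start; "ft_torque": the same for the moment, N m; "gripper_width": opening from 0.0 (shut) to 1.0 (fully open); "grasp_force": force on a finger pad.
Only numpy, scipy, OpenCV 4.12 (cv2) and the standard library are available. Lean on these libraries where they do the work, as an engineer would, in place of code of your own. Each camera call takes 0.05 s, during which the arm holds its last target. There are 200 camera calls.

## Working session

There is one attempt and no reset: what is moved stays moved. The work goes in short steps, Python scripts to look and compute and a tool call to move; the robot and the scene stay as the last step left them, time stands still between calls to the robot, and variables do not carry over. Pictures are saved under pics/ and viewed, at most 10 in all, crops included, and the job is handed in when it is done.

Besides the shell and the picture viewer there is one more tool, called as name(argument=value, ...) on one line, values as JSON. move_arm: Moves the arm, as the interface text tells. Its arguments: {"type":"object","properties":{"rows":{"type":"array","items":{"type":"array","items":{"type":"number"}}}},"required":["rows"]}

```bash
mkdir -p pics; cat > h.py <<'E'
import numpy as np, cv2
from plant import manip
def grab(n):
    f=manip.grab_frame(n); return f
def ray(f,u,v,fish=False):
    K=f["mtx"];R=np.array(f["R"]);t=np.array(f["t"])
    x=(u-K[0][2])/K[0][0];y=(v-K[1][2])/K[1][1]
    if fish:
        r=np.hypot(x,y); d=np.array([x/r*np.sin(r),y/r*np.sin(r),np.cos(r)]) if r>1e-9 else np.array([0,0,1.])
    else: d=np.array([x,y,1.])
    d=R.T@d; return -R.T@t, d/np.linalg.norm(d)
def plane(f,u,v,z,fish=False):
    o,d=ray(f,u,v,fish); return o+d*(z-o[2])/d[2]
def tri(rs):
    A=np.zeros((3,3));b=np.zeros(3)
    for o,d in rs:
        P=np.eye(3)-np.outer(d,d);A+=P;b+=P@o
    p=np.linalg.solve(A,b); return p,[float(np.linalg.norm((np.eye(3)-np.outer(d,d))@(p-o))) for o,d in rs]
def proj(f,X):
    c=np.array(f["R"])@X+f["t"]; p=np.array(f["mtx"])@c; return p[:2]/p[2]
E
python3 - <<'E'
from h import *
np.set_printoptions(precision=4,suppress=True)
print(manip.state(),manip.tip_reach)
for n in("scene","top"):
    f=grab(n);cv2.imwrite(f"pics/{n}0.png",f["img"]);print(n,f["mtx"],f["R"],f["t"],-np.array(f["R"]).T@f["t"])
E
```

```text
{'time': 0.0, 'joint_pos': array([-1.408 ,  0.0534,  1.6143, -0.    ,  1.476 , -0.119 ]), 'joint_vel': array([-0.0002,  0.0005, -0.0009,  0.0007,  0.0022, -0.0002]), 'joint_efforts': array([  0.0009, -39.3679, -37.0179,   0.    ,   0.0071,  -0.    ]), 'tool_pos': array([ 0.1737, -0.5998,  0.2491]), 'tool_rot': array([-0.001 ,  0.9901,  0.1404, -0.    ]), 'contact_force': array([ 0.0045, -0.613 , -0.4271]), 'ft_torque': array([-0.0128, -0.0309,  0.0123]), 'grasp_force': 0.0, 'gripper_width': 1.002257668445321} 0.019
scene [[477.2951   0.     321.0591]
 [  0.     477.2951 201.6878]
 [  0.       0.       1.    ]] [[-0.7907 -0.6119 -0.0202]
 [-0.319   0.44   -0.8395]
 [ 0.5225 -0.6573 -0.5431]] [0.4396 0.2241 1.1314] [-0.1721  0.9141  0.8114]
top [[469.0225   0.     323.0608]
 [  0.     469.0225 196.8169]
 [  0.       0.       1.    ]] [[ 0.0281 -0.9996 -0.0059]
 [-0.9872 -0.0269 -0.1574]
 [ 0.1571  0.0102 -0.9875]] [0.068  0.5234 1.3324] [0.3054 0.0684 1.3985]
```

View pics/scene0.png

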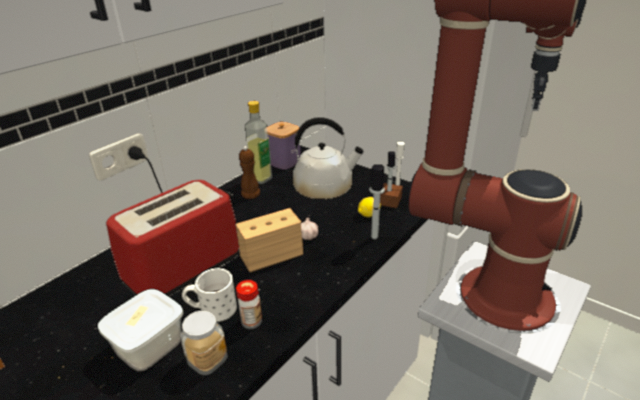

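View pics/top0.png

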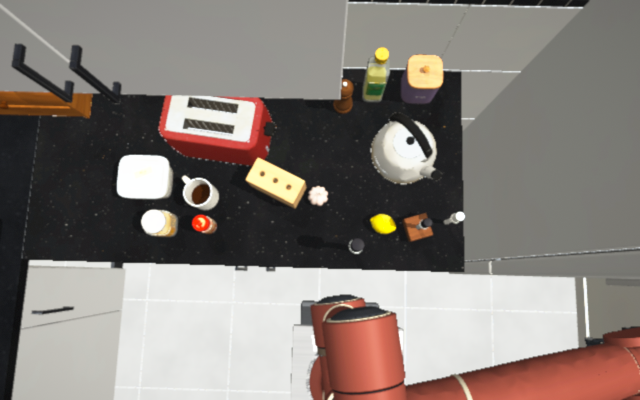

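Both views show three candidates for the steel:
- A tall black-handled one, free-standing, at scene (376,200) and top (356,246).
- A black-handled one in the brown stand, at scene (390,170) and top (425,224).
- A white one at scene (400,155) and top (457,217).

The steel should be the smaller black one, in the stand. The block is at top (276,183), with bores near (262,174), (275,180) and (288,187). I'll check the choice in one close crop.

```bash
python3 - <<'E'
from h import *
a=cv2.imread("pics/scene0.png");b=cv2.imread("pics/top0.png")
A=cv2.resize(a[130:250,355:425],None,fx=5,fy=5,interpolation=cv2.INTER_CUBIC)
B=cv2.resize(b[200:260,400:475],None,fx=5,fy=5,interpolation=cv2.INTER_CUBIC)
C=cv2.resize(b[150:210,240:315],None,fx=5,fy=5,interpolation=cv2.INTER_CUBIC)
cv2.imwrite("pics/crop1.png",np.hstack([A,np.vstack([B,C])]))
E
```

```text
(no output)
```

View pics/crop1.png

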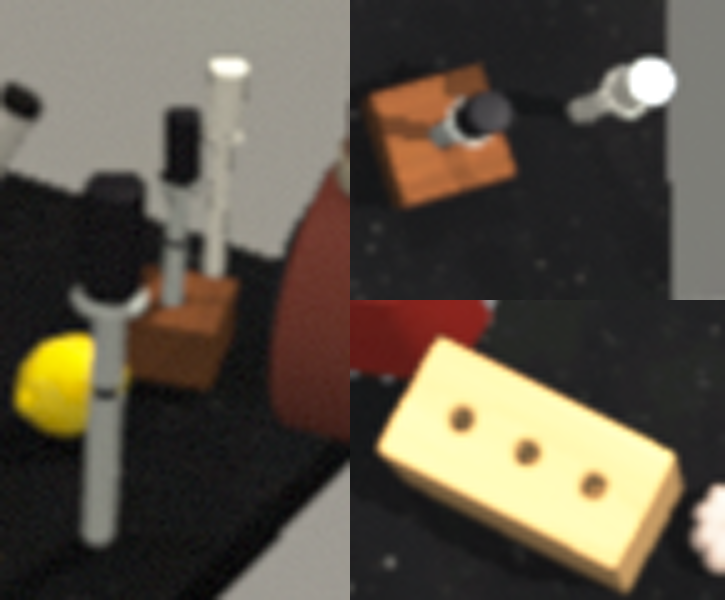

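The steel is the black-handled one in the brown stand: its handle top is at scene (391.7,152.5) and top (427.6,222.4), and it is clearly smaller than the free-standing black one. Next I measure it and the bores by masks and triangulation.

```bash
cat > meas.py <<'E'
from h import *
np.set_printoptions(precision=4,suppress=True)
def blobs(m,a0=3,a1=1e5):
    n,l,s,c=cv2.connectedComponentsWithStats(m.astype(np.uint8)); return [(c[i],s[i]) for i in range(1,n) if a0<=s[i,4]<=a1]
def bores(img,win):
    x0,y0,x1,y1=win; h=cv2.resize(img[y0:y1,x0:x1],None,fx=4,fy=4,interpolation=cv2.INTER_CUBIC).astype(float)
    b,g,r=h[...,0],h[...,1],h[...,2]
    wood=((r-b>30)&(r>90)&(g>0.6*r)).astype(np.uint8)
    cs,hi=cv2.findContours(wood,cv2.RETR_CCOMP,cv2.CHAIN_APPROX_NONE)
    out=[]
    for c,k in zip(cs,hi[0]):
        if k[3]>=0 and cv2.contourArea(c)>60:
            e=cv2.fitEllipse(c); out.append(((e[0][0]+.5)/4-.5+x0,(e[0][1]+.5)/4-.5+y0,e[1][0]/4,e[1][1]/4))
    return out
E
python3 - <<'E'
from meas import *
S=grab("scene");T=grab("top")
s=bores(S["img"],(230,200,310,275));t=bores(T["img"],(240,150,315,215))
print(np.array(s));print(np.array(t))
for p in t: print("top z.105",plane(T,p[0],p[1],.105))
for p in s: print("scene z.105",plane(S,p[0],p[1],.105))
# handle top
p,e=tri([ray(S,391.7,152.5),ray(T,427.6,222.4)]);print("handle top",p,e)
# stand top face via top view red-brown mask
b,g,r=[T["img"][...,i].astype(float) for i in range(3)]
m=((r>60)&(r>1.5*g)&(g<130)); m[:,:395]=0;m[:,445:]=0;m[:205]=0;m[255:]=0
c,_=cv2.findContours(m.astype(np.uint8),0,1);c=max(c,key=cv2.contourArea);q=cv2.minAreaRect(c);print(q)
print(plane(T,*q[0],.04)); 
for w in cv2.boxPoints(q): print(plane(T,*w,.04))
E
```

```text
[]
[]
handle top [ 0.4407 -0.1953  0.1688] [0.0002638578050154603, 0.0002638578050153675]
((417.6837158203125, 226.59727478027344), (24.62969207763672, 24.776737213134766), 72.89727020263672)
[ 0.4416 -0.1943  0.04  ]
[ 0.4641 -0.1495  0.04  ]
[ 0.4873 -0.2184  0.04  ]
[ 0.4193 -0.2389  0.04  ]
[ 0.3963 -0.1705  0.04  ]
```

Handle top comes out at z = 0.1688, against 0.168 expected, so that agrees. The bore mask needs a darkness criterion.

```bash
python3 - <<'E'
from meas import *
S=grab("scene");T=grab("top")
for F,(x0,y0,x1,y1) in((T,(240,150,315,215)),(S,(230,200,310,275))):
    h=cv2.resize(F["img"][y0:y1,x0:x1],None,fx=4,fy=4,interpolation=cv2.INTER_CUBIC)
    g=h[...,1].astype(float); r=h[...,2].astype(float)
    bg=cv2.morphologyEx(g.astype(np.float32),cv2.MORPH_CLOSE,cv2.getStructuringElement(2,(41,41)))
    wood=(bg>100)
    m=wood&(bg-g>0.3*bg)
    for c,s in blobs(m,30,1500):
        u,v=(c+.5)/4-.5+[x0,y0]; 
        ys,xs=np.where(cv2.dilate(m.astype(np.uint8),None)>0)
        print((u,v),s[2:], plane(F,u,v,.105))
E
```

```text
(np.float64(262.9770408163265), np.float64(158.28316326530611)) [17  9 49] [0.617 0.255 0.105]
(np.float64(261.9636287625418), np.float64(173.38921404682276)) [ 19  21 299] [0.5733 0.2558 0.105 ]
(np.float64(275.03720735785953), np.float64(180.03804347826087)) [ 19  20 299] [0.5553 0.2181 0.105 ]
(np.float64(288.23237704918034), np.float64(186.6331967213115)) [ 20  20 305] [0.5374 0.1802 0.105 ]
(np.float64(306.36829944547134), np.float64(191.8144639556377)) [  42   52 1082] [0.5241 0.1289 0.105 ]
(np.float64(283.1801801801802), np.float64(218.48873873873873)) [ 23  12 222] [0.5381 0.1801 0.105 ]
(np.float64(309.1166666666667), np.float64(219.01666666666665)) [ 4 11 30] [0.4821 0.1423 0.105 ]
(np.float64(301.23801369863014), np.float64(221.67722602739727)) [ 30  24 292] [0.491  0.1635 0.105 ]
(np.float64(268.2578502415459), np.float64(223.03442028985506)) [ 22  12 207] [0.5555 0.2179 0.105 ]
(np.float64(252.60825358851673), np.float64(227.64055023923444)) [ 21  13 209] [0.5738 0.2561 0.105 ]
(np.float64(302.21654929577466), np.float64(239.10739436619718)) [10 13 71] [0.4421 0.2186 0.105 ]
```

```bash
python3 - <<'E'
from meas import *
S=grab("scene");T=grab("top")
print("white",tri([ray(S,400.8,143.2),ray(T,460.4,216)]))
print("tall black",tri([ray(S,378,166.4),ray(T,356,246)]))
# toaster top corners near block (rough): nearest-right top corner
print("toaster",tri([ray(S,236,215),ray(T,270,128)]), tri([ray(S,185,195),ray(T,212,112)]))
print("kettle",plane(T,400,150,.1),"mug",plane(T,200,193,.09),"jar",plane(T,203,224,.106),"garlic",plane(T,318,196,.03), "counter right",plane(T,464,200,0))
E
```

```text
white (array([ 0.4611, -0.2851,  0.1575]), [7.601799871118945e-05, 7.601799871118543e-05])
tall black (array([ 0.3708, -0.0042,  0.2297]), [0.0008177297013305176, 0.0008177297013304713])
toaster (array([0.695 , 0.2288, 0.0854]), [0.020688177558931847, 0.020688177558931906]) (array([0.6972, 0.3666, 0.2187]), [0.016594436007499904, 0.0165944360074999])
kettle [ 0.6528 -0.1332  0.1   ] mug [0.5151 0.4308 0.09  ] jar [0.4258 0.412  0.106 ] garlic [0.5252 0.0976 0.03  ] counter right [ 0.5298 -0.3416  0.    ]
```

White look-alike: top at (0.461,-0.285,0.158), 90 mm from the steel, so I'll use a partial opening. I bring the arm in and square the tool to the world axes (yaw 0).

move_arm(rows=[[1.8, -2.7, 0, 0, 0, 0, 0.3], [1.8, -2.7, 0, 0, 0, 0, 0.3], [1.8, -2.7, 0, 0, 0, 0, 0.3], [1.8, -2.7, 0, 0, 0, 0, 0.3], [1.8, -2.7, 0, 0, 0, 0, 0.3], [1.8, -2.7, 0, 0, 0, 0, 0.3], [1.8, -2.7, 0, 0, 0, 0, 0.3], [1.8, -2.7, 0, 0, 0, 0, 0.3], [0, 0, 0, 0, 0, 5.4, 0.3], [0, 0, 0, 0, 0, 5.4, 0.3], [0, 0, 0, 0, 0, 5.3, 0.3], [0, 0, 0, 0, 0, 0, 0.3], [0, 0, 0, 0, 0, 0, 0.3]])

```text
time: 1.48
tool_pos: [0.2521, -0.3528, 0.2504]
tool_rot: [0.0, 1.0, 0.002, 0.0]
contact_force: [-0.4, -0.2, -0.2]
gripper_width: 0.653
grasp_force: 0.0
```

move_arm(rows=[[2.7, -2.25, 0, 0, 0, 0, 0.3], [2.7, -2.25, 0, 0, 0, 0, 0.3], [2.7, -2.25, 0, 0, 0, 0, 0.3], [2.7, -2.25, 0, 0, 0, 0, 0.3], [2.7, -2.25, 0, 0, 0, 0, 0.3], [2.7, -2.25, 0, 0, 0, 0, 0.3], [2.7, -2.25, 0, 0, 0, 0, 0.3], [0, 0, 0, 0, 0, 0, 0.3], [0, 0, 0, 0, 0, 0, 0.3]])

```text
time: 2.23
tool_pos: [0.4417, -0.1941, 0.2501]
tool_rot: [-0.0, 1.0, 0.003, -0.0]
contact_force: [-0.0, -1.5, 0.6]
gripper_width: 0.654
grasp_force: 0.0
```

```bash
python3 - <<'E'
from meas import *
W=grab("wrist");cv2.imwrite("pics/w1.png",W["img"]);print(manip.state()["tool_pos"],W["mtx"],-np.array(W["R"]).T@W["t"],W["R"])
E
```

```text
[ 0.441  -0.195   0.2501] [[309.7069   0.     315.6095]
 [  0.     309.7069 201.6263]
 [  0.       0.       1.    ]] [ 0.5138 -0.1943  0.3736] [[ 0.0057 -1.      0.0011]
 [-0.9579 -0.0051  0.2872]
 [-0.2871 -0.0027 -0.9579]]
```

View pics/w1.png

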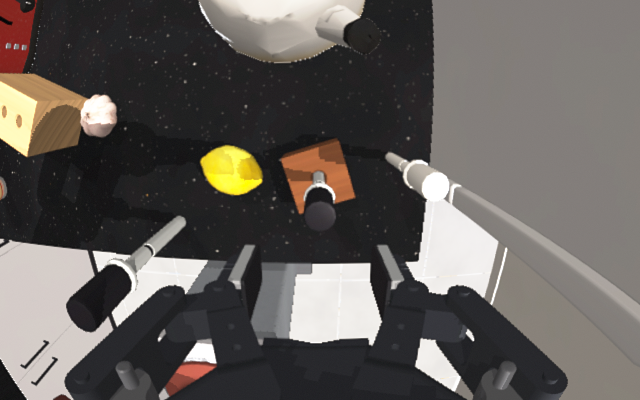

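Wrist view: the handle top disc is about at (320,212), between the fingers at columns 245 and 390. The lemon is at (231,170), the white look-alike at (434,185), and the tall black one at (90,300). I'll cast the handle top and check the gripper axis.

```bash
python3 - <<'E'
from meas import *
W=grab("wrist");g=W["img"].max(2).astype(int)
roi=g[175:235,295:345]; m=(roi<75)
b=[x for x in blobs(m,100)]
print([(c+[295,175],s) for c,s in b])
for u,v in((320,212),(320,216)): print(plane(W,u,v,.168,True))
for v in range(188,236,3): print(v,g[v,298:344:3])
E
```

```text
[(array([319.8847, 214.6308]), array([   0,   12,   50,   48, 1847], dtype=int32))]
[ 0.4439 -0.1988  0.168 ]
[ 0.4409 -0.1989  0.168 ]
188 [195 193 182 214 117  31  27  25  24  90 255 238 194 182 184 184]
191 [190 188 189  98  25  27  27  26  29  29  81 255 180 180 180 176]
194 [191 194 214  24  30  26  27  28  29  30  30 190 206 175 178 180]
197 [198 198 120  25  28  26  27  27  28  27  32 102 217 182 184 187]
200 [200 199  60  26  27  32  43  56  39  30  32  57 200 178 162  83]
203 [184 178  43  27  62  70  70  70  74  76  58  30  73  30  30  30]
206 [174 178  26  54  62  60  64  65  70  73  85  50  32  34  29  32]
209 [183 187  36  57  59  58  61  64  68  73  75  91  36  32  29  30]
212 [133 118  50  56  58  58  60  62  66  71  71  77  54  31  31  34]
215 [33 31 51 56 56 57 59 61 63 63 68 71 66 31 36 31]
218 [34 34 47 54 55 55 56 57 59 62 64 66 49 30 31 31]
221 [32 33 36 52 54 55 56 56 59 60 60 63 32 30 30 31]
224 [35 34 44 47 52 55 57 56 56 57 57 46 32 30 29 30]
227 [33 33 34 34 47 52 54 55 54 54 39 35 31 30 32 29]
230 [34 35 34 34 34 35 39 40 42 36 35 35 33 31 29 30]
233 [43 35 34 33 33 34 33 49 37 35 37 36 35 34 29 31]
```

The top disc centre is (319,215), giving (0.4415,-0.198). With the scene/top value of (0.441,-0.195), I use the mean. I go down to TCP z 0.146 and close.

move_arm(rows=[[0, 0.15, 2.0, 0, 0, 0, 0.3], [0, 0, 2.0, 0, 0, 0, 0.3], [0, 0, 2.0, 0, 0, 0, 0.3], [0, 0, 1.6, 0, 0, 0, 0.3], [0, 0, 1.4, 0, 0, 0, 0.3], [0, 0, 1.4, 0, 0, 0, 0.3], [0, 0, 0, 0, 0, 0, 0.3], [0, 0, 0, 0, 0, 0, 0.3]])

```text
time: 3.0
tool_pos: [0.4397, -0.1973, 0.1457]
tool_rot: [-0.0, 1.0, -0.0, -0.001]
contact_force: [-0.4, -0.4, 0.5]
gripper_width: 0.65
grasp_force: 0.0
```

move_arm(rows=[[0, 0, 0, 0, 0, 0, -1], [0, 0, 0, 0, 0, 0, -1], [0, 0, 0, 0, 0, 0, -1], [0, 0, 0, 0, 0, 0, -1], [0, 0, 0, 0, 0, 0, -1], [0, 0, 0, 0, 0, 0, -1], [0, 0, 0, 0, 0, 0, -1], [0, 0, 0, 0, 0, 0, -1]])

```text
time: 3.67
tool_pos: [0.4417, -0.1972, 0.1479]
tool_rot: [0.001, 1.0, 0.001, 0.001]
contact_force: [-0.3, 0.4, 6.1]
gripper_width: 0.262
grasp_force: 58.7
```

move_arm(rows=[[0, 0, -0.7, 0, 0, 0, -1], [0, 0, -1.3, 0, 0, 0, -1], [0, 0, -1.5, 0, 0, 0, -1], [0, 0, -1.5, 0, 0, 0, -1], [0, 0, -2, 0, 0, 0, -1], [0, 0, -2, 0, 0, 0, -1], [0, 0, -2, 0, 0, 0, -1], [0, 0, -2, 0, 0, 0, -1], [0, 0, -1, 0, 0, 0, -1], [0, 0, 0, 0, 0, 0, -1], [0, 0, 0, 0, 0, 0, -1], [0, 0, 0, 0, 0, 0, -1]])

```text
time: 4.67
tool_pos: [0.4403, -0.1962, 0.2844]
tool_rot: [-0.001, 1.0, 0.0, -0.001]
contact_force: [-0.7, -0.0, -2.1]
gripper_width: 0.268
grasp_force: 59.1
```

```bash
python3 - <<'E'
from meas import *
print(manip.state())
S=grab("scene");T=grab("top");W=grab("wrist")
p=manip.state()["tool_pos"]
tip=p-[0,0,.136]
for n,F in(("scene",S),("top",T)): print(n,proj(F,tip),proj(F,p))
u,v=proj(S,tip).astype(int); x0,y0=u-35,v-75
A=cv2.resize(S["img"][y0:y0+100,x0:x0+70],None,fx=4,fy=4,interpolation=cv2.INTER_CUBIC)
print("scene crop off",x0,y0)
B=cv2.resize(W["img"][100:300,220:420],None,fx=2,fy=2)
cv2.imwrite("pics/c2.png",np.hstack([A,B]))
E
```

```text
{'time': 4.6667, 'joint_pos': array([-0.5738, -0.3157,  1.891 , -0.    ,  1.5693,  0.9962]), 'joint_vel': array([ 0.    ,  0.0063,  0.0067, -0.0009, -0.0007, -0.0002]), 'joint_efforts': array([  0.0146, -25.7334, -39.7896,   0.0015,  -0.0099,  -0.0001]), 'tool_pos': array([ 0.4403, -0.1962,  0.2844]), 'tool_rot': array([-0.0008,  1.    ,  0.0004, -0.0013]), 'contact_force': array([-0.7103, -0.0493, -2.0776]), 'ft_torque': array([0.0418, 0.03  , 0.0315]), 'grasp_force': 59.12377059459686, 'gripper_width': 0.26770030285511415}
scene [391.6407 158.5576] [394.5605 115.3873]
top [426.2806 223.2331] [438.3398 217.4312]
scene crop off 356 83
```

View pics/c2.png

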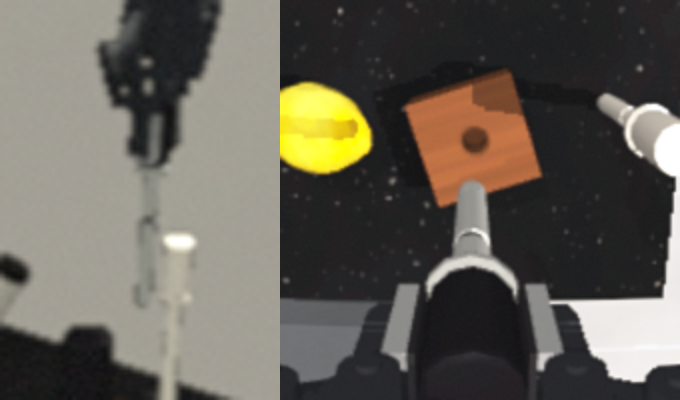

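The steel is lifted and hangs upright; the tip is at scene (391,158.8), against (391.6,158.6) predicted. In the wrist view it is at (315,192). Moving it over to the nearest bore.

move_arm(rows=[[0.4, -1.3, 0, 0, 0, 0, -1], [0.7, -2.8, 0, 0, 0, 0, -1], [0.7, -2.8, 0, 0, 0, 0, -1], [0.7, -2.8, 0, 0, 0, 0, -1], [0.7, -2.8, 0, 0, 0, 0, -1], [0.7, -2.8, 0, 0, 0, 0, -1], [0.7, -2.8, 0, 0, 0, 0, -1], [0.7, -2.8, 0, 0, 0, 0, -1], [0.7, -2.8, 0, 0, 0, 0, -1], [0.7, -2.8, 0, 0, 0, 0, -1], [0.7, -2.8, 0, 0, 0, 0, -1], [0.7, -2.8, 0, 0, 0, 0, -1], [0.7, -2.8, 0, 0, 0, 0, -1], [0.7, -2.8, 0, 0, 0, 0, -1], [0.2, 0, 0, 0, 0, 0, -1], [0, 0, 0, 0, 0, 0, -1], [0, 0, 0, 0, 0, 0, -1], [0, 0, 0, 0, 0, 0, -1]])

```text
time: 6.32
tool_pos: [0.5374, 0.1796, 0.2858]
tool_rot: [0.0, 1.0, -0.0, -0.0]
contact_force: [-0.1, -0.0, -2.0]
gripper_width: 0.269
grasp_force: 59.5
```

```bash
python3 - <<'E'
from meas import *
st=manip.state();print(st["tool_pos"],st["tool_rot"],st["contact_force"],st["ft_torque"])
S=grab("scene");W=grab("wrist")
p=st["tool_pos"];tip=p-[0,0,.136]
u,v=proj(S,tip);print(u,v); x0,y0=int(u)-40,int(v)-40
A=cv2.resize(S["img"][y0:y0+80,x0:x0+80],None,fx=5,fy=5,interpolation=cv2.INTER_CUBIC)
print("scene crop off",x0,y0)
B=cv2.resize(W["img"][120:240,250:330],None,fx=5,fy=5,interpolation=cv2.INTER_CUBIC)[:400]
cv2.imwrite("pics/c3.png",np.hstack([A,B]));cv2.imwrite("pics/s3.png",S["img"]);cv2.imwrite("pics/w3.png",W["img"])
E
```

```text
[0.5374 0.1796 0.2858] [ 0.0002  1.     -0.0001 -0.0005] [-0.1103 -0.0119 -2.0244] [-0.0505  0.0332  0.0297]
282.40817997260183 204.02861034010263
scene crop off 242 164
```

View pics/c3.png

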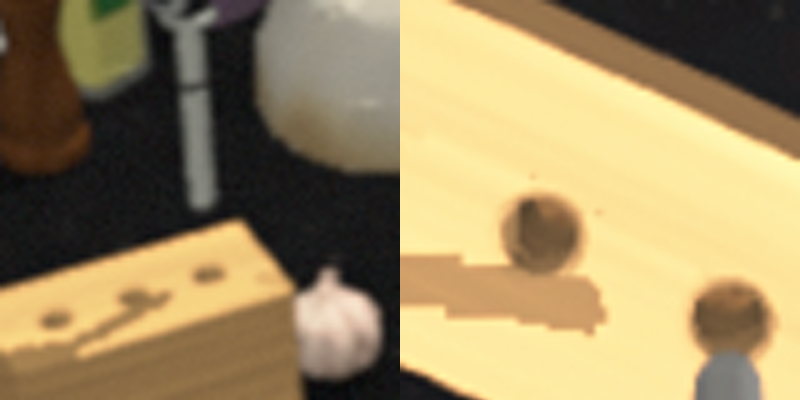

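Left (scene): the tip end is at (282.6,205), right above the end bore (mouth at about (283.6,218.7)). Right (wrist): the end bore is at (316.4,183), the middle bore at (278,166.5), and the tip's far edge at (315.6,190.4). Comparing tip and bore numerically:

```bash
python3 - <<'E'
from meas import *
S=grab("scene");W=grab("wrist");img=S["img"]
st=manip.state();p=st["tool_pos"]
print("bore C wrist",plane(W,316.4,183,.105,True),"bore B wrist",plane(W,278.2,166.5,.105,True))
# shank axis in scene: per-row bright mid against dark bg, subpixel
for z in (.15,.155,.16,.17,.18,.19,.2):
    u,v=proj(S,np.array([p[0],p[1],z])); r=int(round(v)); row=img[r,int(u)-14:int(u)+15].max(1).astype(float)
    print(z,round(u,1),r,row.astype(int))
# wrist rows through shank below the bore
wi=W["img"]
for z in (.15,.16,.17,.18,.2):
    K=W["mtx"];c=np.array(W["R"])@np.array([p[0],p[1],z])+W["t"];th=np.arctan2(np.hypot(c[0],c[1]),c[2]);a=np.array(c[:2])/np.hypot(c[0],c[1])*th
    u,v=K[0][0]*a[0]+K[0][2],K[1][1]*a[1]+K[1][2];r=int(round(v));print("w",z,round(u,1),round(v,1),int(u)-16,wi[r,int(u)-16:int(u)+17,2]-wi[r,int(u)-16:int(u)+17,0].astype(int))
E
```

```text
bore C wrist [0.5381 0.1777 0.105 ] bore B wrist [0.5552 0.216  0.105 ]
0.15 282.3 204 [ 19  24  21  23  21  23  23  26  25  19  26  52  98 125 127 107  75  41
  23  17  21  22  18  21  25  23  22  21  20]
0.155 282.2 202 [ 23  28  23  25  24  25  22  23  27  22  33  66 105 131 136 125  96  50
  21  22  25  22  26  20  24  18  23  22  24]
0.16 282.1 201 [ 24  21  24  21  25  24  25  23  24  23  32  71 107 131 134 126  97  50
  19  20  22  23  22  26  24  26  24  27  25]
0.17 281.8 197 [ 21  25  23  21  23  19  22  20  21  21  25  46  96 129 137 129 116  84
  39  21  24  26  24  20  23  23  25  24  23]
0.18 281.6 194 [ 23  21  23  23  21  22  22  21  19  18  19  51  99 128 133 126 103  69
  29  22  27  23  22  22  24  24  22  23  20]
0.19 281.3 191 [ 23  26  25  26  22  23  22  23  22  23  28  61 105 130 134 124  98  58
  28  23  26  21  19  23  21  23  26  22  28]
0.2 281.0 187 [ 24  25  29  28  26  28  23  21  23  21  42  84 119 132 133 124  98  48
  21  21  22  24  22  20  21  22  25  55  90]
w 0.15 314.5 195.3 298 [ 92  93  95  94  93  92  91  91  91  92 104  54   8   3   5   6   6   4
   6   6   6   6   4  25  97  94  92  92  92  93  94  94  94]
w 0.16 314.4 198.5 298 [ 92  90  92  91  91  93  92  92  92  98 105  21   1   5   5   5   6   6
   6   5   5   7   6  13  79  95  93  92  92  92  92  93  93]
w 0.17 314.4 201.9 298 [ 91  90  92  92  92  91  91  91  92 101  97  17   3   5   5   5   5   5
   6   6   6   5   7   9  50  94  93  92  93  92  92  93  91]
w 0.18 314.4 205.6 298 [ 93  91  91  91  92  91  91  91  92 104  70  10   3   4   5   6   5   5
   5   6   6   7   6   4  19  91 101 107 106 107 107 105 104]
w 0.2 314.3 213.9 298 [110 113 113 108 104 103 102 101 107 101  15   1   5   6   5   5   7   7
  10  10   9   8   8   6   9  54  92 106 106 106 106 106 106]
```

Tip and bore agree to about 1 mm in both views. I lower to about 8 mm inside the mouth and check the force.

move_arm(rows=[[0.05, 0, 1.2, 0, 0, 0, -1], [0, 0, 1.6, 0, 0, 0, -1], [0, 0, 1.0, 0, 0, 0, -1], [0, 0, 0.3, 0, 0, 0, -1], [0, 0, 0.1, 0, 0, 0, -1], [0, 0, 0.1, 0, 0, 0, -1], [0, 0, 0.1, 0, 0, 0, -1], [0, 0, 0.1, 0, 0, 0, -1], [0, 0, 0.1, 0, 0, 0, -1], [0, 0, 0.1, 0, 0, 0, -1], [0, 0, 0.1, 0, 0, 0, -1], [0, 0, 0.1, 0, 0, 0, -1], [0, 0, 0, 0, 0, 0, -1]])

```text
time: 7.6
tool_pos: [0.538, 0.1804, 0.237]
tool_rot: [0.0, 1.0, 0.0, -0.0]
contact_force: [-0.1, -0.1, -2.6]
gripper_width: 0.266
grasp_force: 59.5
```

move_arm(rows=[[0, 0, 0.2, 0, 0, 0, -1], [0, 0, 0.2, 0, 0, 0, -1], [0, 0, 0.3, 0, 0, 0, -1], [0, 0, 0.3, 0, 0, 0, -1], [0, 0, 0.4, 0, 0, 0, -1], [0, 0, 0.4, 0, 0, 0, -1], [0, 0, 0.4, 0, 0, 0, -1], [0, 0, 0.4, 0, 0, 0, -1], [0, 0, 0.4, 0, 0, 0, -1], [0, 0, 0.3, 0, 0, 0, -1], [0, 0, 0.2, 0, 0, 0, -1], [0, 0, 0, 0, 0, 0, -1], [0, 0, 0, 0, 0, 0, -1]])

```text
time: 8.68
tool_pos: [0.5381, 0.1804, 0.2022]
tool_rot: [0.0, 1.0, 0.0, -0.0]
contact_force: [-0.0, 0.0, -0.6]
gripper_width: 0.265
grasp_force: 59.5
```

move_arm(rows=[[0, 0, 0.2, 0, 0, 0, -1], [0, 0, 0.2, 0, 0, 0, -1], [0, 0, 0.1, 0, 0, 0, -1], [0, 0, 0, 0, 0, 0, -1], [0, 0, 0, 0, 0, 0, -1]])

```text
time: 9.1
tool_pos: [0.5381, 0.1804, 0.1973]
tool_rot: [0.0, 1.0, 0.0, -0.0]
contact_force: [0.2, 0.4, -2.5]
gripper_width: 0.265
grasp_force: 59.5
```

move_arm(rows=[[0, 0, 0.1, 0, 0, 0, -1], [0, 0, 0.1, 0, 0, 0, -1], [0, 0, 0.05, 0, 0, 0, -1], [0, 0, 0, 0, 0, 0, -1], [0, 0, 0, 0, 0, 0, -1]])

```text
time: 9.52
tool_pos: [0.5386, 0.1805, 0.1958]
tool_rot: [-0.0, 1.0, 0.0, 0.001]
contact_force: [0.3, 0.7, 3.4]
gripper_width: 0.262
grasp_force: 60.1
```

move_arm(rows=[[0, 0, 0.1, 0, 0, 0, -1], [0, 0, 0, 0, 0, 0, -1], [0, 0, 0, 0, 0, 0, -1]])

```text
time: 9.77
tool_pos: [0.5388, 0.1805, 0.1953]
tool_rot: [-0.0, 1.0, 0.0, 0.001]
contact_force: [-0.9, -0.5, 6.5]
gripper_width: 0.266
grasp_force: 60.3
```

```bash
python3 - <<'E'
from meas import *
st=manip.state();print(st["tool_pos"],st["contact_force"],st["ft_torque"])
S=grab("scene");T=grab("top")
u,v=map(int,proj(S,np.array([.538,.18,.14])));print(u,v)
A=cv2.resize(S["img"][v-35:v+35,u-40:u+40],None,fx=5,fy=5,interpolation=cv2.INTER_CUBIC)
cv2.imwrite("pics/c4.png",A)
E
```

```text
[0.5388 0.1805 0.1953] [-0.9447 -0.4632  6.4569] [-0.1246  0.4051 -0.0439]
282 207
```

View pics/c4.png

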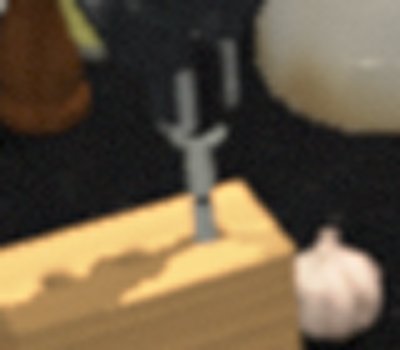

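Contact at about 45 mm depth, with the groove still some 25 mm above the mouth, so this is the shallow bore. I draw out, shift one bore along (1.75, 3.8 cm) and enter the middle bore gently.

move_arm(rows=[[0, 0, -0.5, 0, 0, 0, -1], [0, 0, -1.0, 0, 0, 0, -1], [0, 0, -1.5, 0, 0, 0, -1], [0, 0, -1.5, 0, 0, 0, -1], [0, 0, -1.5, 0, 0, 0, -1], [0, 0, -0.5, 0, 0, 0, -1], [0, 0, 0, 0, 0, 0, -1], [0.6, -1.3, 0, 0, 0, 0, -1], [0.6, -1.3, 0, 0, 0, 0, -1], [0.55, -1.2, 0, 0, 0, 0, -1], [0, 0, 0, 0, 0, 0, -1], [0, 0, 0, 0, 0, 0, -1], [0, 0, 0, 0, 0, 0, -1]])

```text
time: 10.95
tool_pos: [0.5554, 0.2187, 0.258]
tool_rot: [0.0, 1.0, 0.001, -0.001]
contact_force: [0.1, 0.8, -0.9]
gripper_width: 0.264
grasp_force: 59.6
```

```bash
python3 - <<'E'
from meas import *
st=manip.state();p=st["tool_pos"];print(p,st["tool_rot"],st["contact_force"])
S=grab("scene");W=grab("wrist");img=S["img"]
B=cv2.resize(W["img"][140:260,275:355],None,fx=5,fy=5,interpolation=cv2.INTER_CUBIC)[:400]
u,v=map(int,proj(S,p-[0,0,.136]));print(u,v)
A=cv2.resize(img[v-40:v+40,u-40:u+40],None,fx=5,fy=5,interpolation=cv2.INTER_CUBIC)
cv2.imwrite("pics/c5.png",np.hstack([A,B]))
E
```

```text
[0.5554 0.2187 0.258 ] [ 0.0003  1.      0.0008 -0.0007] [ 0.0558  0.8466 -0.8517]
267 217
```

View pics/c5.png

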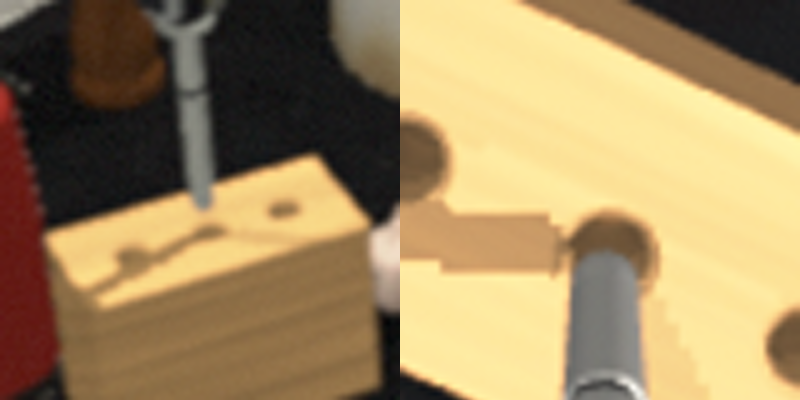

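The tip stands just above the middle bore, at wrist crop (606,265) against a bore centre of (612,252), so it is about 0.7 mm to the left. I trim by 0.5 mm and lower.

move_arm(rows=[[0, 0.05, 0.6, 0, 0, 0, -1], [0, 0, 0.7, 0, 0, 0, -1], [0, 0, 0.1, 0, 0, 0, -1], [0, 0, 0.1, 0, 0, 0, -1], [0, 0, 0.1, 0, 0, 0, -1], [0, 0, 0.1, 0, 0, 0, -1], [0, 0, 0.1, 0, 0, 0, -1], [0, 0, 0.1, 0, 0, 0, -1], [0, 0, 0.1, 0, 0, 0, -1], [0, 0, 0.1, 0, 0, 0, -1], [0, 0, 0, 0, 0, 0, -1]])

```text
time: 11.97
tool_pos: [0.5555, 0.2179, 0.2376]
tool_rot: [0.0, 1.0, 0.0, -0.0]
contact_force: [-0.7, -0.7, -1.5]
gripper_width: 0.262
grasp_force: 59.6
```

move_arm(rows=[[0, 0, 0.2, 0, 0, 0, -1], [0, 0, 0.3, 0, 0, 0, -1], [0, 0, 0.4, 0, 0, 0, -1], [0, 0, 0.5, 0, 0, 0, -1], [0, 0, 0.5, 0, 0, 0, -1], [0, 0, 0.5, 0, 0, 0, -1], [0, 0, 0.5, 0, 0, 0, -1], [0, 0, 0.5, 0, 0, 0, -1], [0, 0, 0.5, 0, 0, 0, -1], [0, 0, 0.4, 0, 0, 0, -1], [0, 0, 0.2, 0, 0, 0, -1], [0, 0, 0.1, 0, 0, 0, -1], [0, 0, 0, 0, 0, 0, -1], [0, 0, 0, 0, 0, 0, -1]])

```text
time: 13.13
tool_pos: [0.5558, 0.218, 0.1921]
tool_rot: [-0.0, 1.0, 0.0, 0.0]
contact_force: [-0.3, -0.7, -2.1]
gripper_width: 0.266
grasp_force: 59.6
```

No contact at 49 mm. Continuing toward the 58–64 mm range.

move_arm(rows=[[0, 0, 0.2, 0, 0, 0, -1], [0, 0, 0.2, 0, 0, 0, -1], [0, 0, 0.2, 0, 0, 0, -1], [0, 0, 0.1, 0, 0, 0, -1], [0, 0, 0, 0, 0, 0, -1], [0, 0, 0, 0, 0, 0, -1]])

```text
time: 13.63
tool_pos: [0.5555, 0.2179, 0.1846]
tool_rot: [0.0, 1.0, 0.0, -0.0]
contact_force: [-0.5, 0.3, -1.3]
gripper_width: 0.264
grasp_force: 59.6
```

move_arm(rows=[[0, 0, 0.1, 0, 0, 0, -1], [0, 0, 0.1, 0, 0, 0, -1], [0, 0, 0.1, 0, 0, 0, -1], [0, 0, 0, 0, 0, 0, -1], [0, 0, 0, 0, 0, 0, -1]])

```text
time: 14.05
tool_pos: [0.556, 0.218, 0.1829]
tool_rot: [-0.0, 1.0, 0.0, 0.001]
contact_force: [0.3, -0.4, 3.5]
gripper_width: 0.264
grasp_force: 60.0
```

move_arm(rows=[[0, 0, 0.1, 0, 0, 0, -1], [0, 0, 0, 0, 0, 0, -1], [0, 0, 0, 0, 0, 0, -1]])

```text
time: 14.3
tool_pos: [0.5563, 0.218, 0.1823]
tool_rot: [-0.0, 1.0, 0.0, 0.001]
contact_force: [-1.4, -1.1, 6.7]
gripper_width: 0.266
grasp_force: 60.4
```

Bottom at about 58.5 mm, so this is the middle depth and the last bore must be the deep one. I draw out and shift by (1.8, 3.8 cm).

move_arm(rows=[[0, 0, -0.5, 0, 0, 0, -1], [0, 0, -1.2, 0, 0, 0, -1], [0, 0, -1.5, 0, 0, 0, -1], [0, 0, -1.5, 0, 0, 0, -1], [0, 0, -1.5, 0, 0, 0, -1], [0, 0, -1.5, 0, 0, 0, -1], [0, 0, 0, 0, 0, 0, -1], [0.6, -1.3, 0, 0, 0, 0, -1], [0.6, -1.3, 0, 0, 0, 0, -1], [0.6, -1.2, 0, 0, 0, 0, -1], [0, 0, 0, 0, 0, 0, -1], [0, 0, 0, 0, 0, 0, -1], [0, 0, 0, 0, 0, 0, -1]])

```text
time: 15.38
tool_pos: [0.5732, 0.256, 0.2567]
tool_rot: [0.0, 1.0, 0.001, -0.001]
contact_force: [-0.2, 0.0, -2.0]
gripper_width: 0.262
grasp_force: 59.6
```

```bash
python3 - <<'E'
from meas import *
st=manip.state();p=st["tool_pos"];print(p,st["tool_rot"],st["contact_force"])
S=grab("scene");W=grab("wrist");img=S["img"]
B=cv2.resize(W["img"][140:240,275:355],None,fx=5,fy=5,interpolation=cv2.INTER_CUBIC)
u,v=map(int,proj(S,p-[0,0,.1]));print(u,v)
A=cv2.resize(img[v-75:v+50,u-50:u+45],None,fx=4,fy=4,interpolation=cv2.INTER_CUBIC)
cv2.imwrite("pics/c6.png",np.hstack([A,B]))
E
```

```text
[0.5732 0.256  0.2567] [ 0.0004  1.      0.0006 -0.0009] [-0.2453  0.0179 -2.0294]
250 210
```

View pics/c6.png

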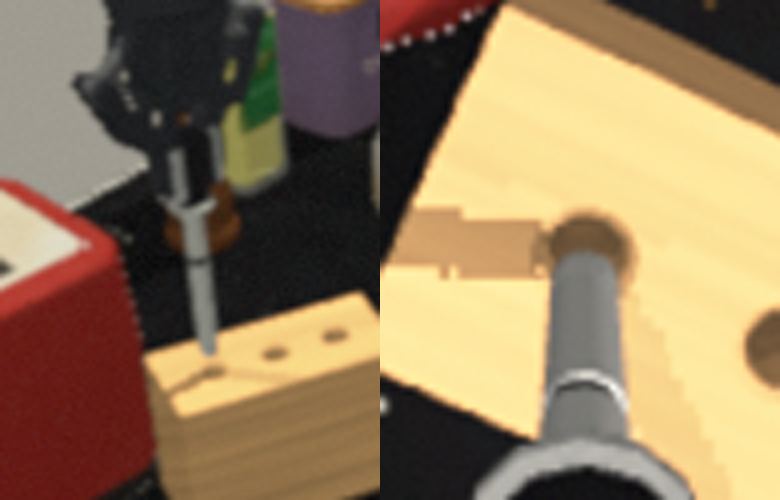

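The tip is at crop (584,265) and the deep bore mouth at (588,250), which is aligned. The toaster corner is at scene (229,197), so I check its clearance while entering.

move_arm(rows=[[0.03, 0.03, 0.6, 0, 0, 0, -1], [0, 0, 0.6, 0, 0, 0, -1], [0, 0, 0.1, 0, 0, 0, -1], [0, 0, 0.1, 0, 0, 0, -1], [0, 0, 0.1, 0, 0, 0, -1], [0, 0, 0.1, 0, 0, 0, -1], [0, 0, 0.1, 0, 0, 0, -1], [0, 0, 0.1, 0, 0, 0, -1], [0, 0, 0.1, 0, 0, 0, -1], [0, 0, 0.1, 0, 0, 0, -1], [0, 0, 0, 0, 0, 0, -1]])

```text
time: 16.4
tool_pos: [0.5738, 0.2556, 0.2375]
tool_rot: [0.0, 1.0, 0.0, -0.0]
contact_force: [0.4, -0.5, -1.9]
gripper_width: 0.265
grasp_force: 59.6
```

```bash
python3 - <<'E'
from meas import *
S=grab("scene");T=grab("top")
for z in(.16,.18,.2,.22): print(z,plane(S,229,197.5,z),proj(T,plane(S,229,197.5,z)))
E
```

```text
0.16 [0.6582 0.2487 0.16  ] [263.3336 138.8547]
0.18 [0.6327 0.2692 0.18  ] [254.2827 145.7808]
0.2 [0.6072 0.2896 0.2   ] [244.8861 152.9714]
0.22 [0.5817 0.31   0.22  ] [235.1238 160.442 ]
```

The toaster top is at about z 0.175, below the gripper body's lowest level of 0.21, so it is clear. Going down to about 72 mm.

move_arm(rows=[[0, 0, 0.2, 0, 0, 0, -1], [0, 0, 0.3, 0, 0, 0, -1], [0, 0, 0.4, 0, 0, 0, -1], [0, 0, 0.5, 0, 0, 0, -1], [0, 0, 0.5, 0, 0, 0, -1], [0, 0, 0.5, 0, 0, 0, -1], [0, 0, 0.5, 0, 0, 0, -1], [0, 0, 0.5, 0, 0, 0, -1], [0, 0, 0.4, 0, 0, 0, -1], [0, 0, 0.3, 0, 0, 0, -1], [0, 0, 0.2, 0, 0, 0, -1], [0, 0, 0.1, 0, 0, 0, -1], [0, 0, 0, 0, 0, 0, -1], [0, 0, 0, 0, 0, 0, -1]])

```text
time: 17.67
tool_pos: [0.574, 0.2557, 0.194]
tool_rot: [-0.0, 1.0, 0.0, 0.0]
contact_force: [-0.4, -0.3, -1.8]
gripper_width: 0.272
grasp_force: 59.6
```

move_arm(rows=[[0, 0, 0.2, 0, 0, 0, -1], [0, 0, 0.3, 0, 0, 0, -1], [0, 0, 0.4, 0, 0, 0, -1], [0, 0, 0.4, 0, 0, 0, -1], [0, 0, 0.4, 0, 0, 0, -1], [0, 0, 0.3, 0, 0, 0, -1], [0, 0, 0.2, 0, 0, 0, -1], [0, 0, 0.2, 0, 0, 0, -1], [0, 0, 0, 0, 0, 0, -1], [0, 0, 0, 0, 0, 0, -1]])

```text
time: 18.5
tool_pos: [0.5739, 0.2556, 0.1697]
tool_rot: [0.0, 1.0, 0.0, -0.0]
contact_force: [-0.6, 0.2, -2.2]
gripper_width: 0.263
grasp_force: 59.6
```

No contact at 71 mm, so this is the deep bore. Feeling for the bottom in 3 mm steps.

move_arm(rows=[[0, 0, 0.2, 0, 0, 0, -1], [0, 0, 0.1, 0, 0, 0, -1], [0, 0, 0.1, 0, 0, 0, -1], [0, 0, 0, 0, 0, 0, -1], [0, 0, 0, 0, 0, 0, -1]])

```text
time: 18.92
tool_pos: [0.5739, 0.2556, 0.1659]
tool_rot: [-0.0, 1.0, 0.0, 0.0]
contact_force: [1.4, 0.7, -1.9]
gripper_width: 0.267
grasp_force: 59.6
```

move_arm(rows=[[0, 0, 0.1, 0, 0, 0, -1], [0, 0, 0.1, 0, 0, 0, -1], [0, 0, 0, 0, 0, 0, -1], [0, 0, 0, 0, 0, 0, -1]])

```text
time: 19.25
tool_pos: [0.5743, 0.2557, 0.1648]
tool_rot: [-0.0, 1.0, 0.0, 0.001]
contact_force: [-0.7, -0.3, 4.2]
gripper_width: 0.262
grasp_force: 60.1
```

move_arm(rows=[[0, 0, 0.1, 0, 0, 0, -1], [0, 0, 0, 0, 0, 0, -1], [0, 0, 0, 0, 0, 0, -1], [0, 0, 0, 0, 0, 0, -1]])

```text
time: 19.58
tool_pos: [0.5744, 0.2557, 0.1642]
tool_rot: [-0.0, 1.0, 0.0, 0.001]
contact_force: [-1.3, 0.0, 6.1]
gripper_width: 0.268
grasp_force: 60.4
```

move_arm(rows=[[0, 0, -0.1, 0, 0, 0, -1], [0, 0, -0.1, 0, 0, 0, -1], [0, 0, 0, 0, 0, 0, -1], [0, 0, 0, 0, 0, 0, -1]])

```text
time: 19.92
tool_pos: [0.574, 0.2557, 0.1649]
tool_rot: [-0.0, 1.0, 0.0, 0.0]
contact_force: [-0.6, -0.6, 3.7]
gripper_width: 0.264
grasp_force: 60.3
```

Pressed about 8 N at about 77 mm depth. Releasing.

move_arm(rows=[[0, 0, 0, 0, 0, 0, -0.4], [0, 0, 0, 0, 0, 0, -0.2], [0, 0, 0, 0, 0, 0, 0], [0, 0, 0, 0, 0, 0, 0.2], [0, 0, 0, 0, 0, 0, 0.4], [0, 0, 0, 0, 0, 0, 0.4], [0, 0, 0, 0, 0, 0, 0.4], [0, 0, 0, 0, 0, 0, 0.4]])

```text
time: 20.58
tool_pos: [0.5739, 0.2557, 0.1648]
tool_rot: [-0.0, 1.0, 0.0, -0.0]
contact_force: [0.4, -0.5, 0.2]
gripper_width: 0.703
grasp_force: 0.0
```

move_arm(rows=[[0, 0, -0.5, 0, 0, 0, 0.4], [0, 0, -1, 0, 0, 0, 0.4], [0, 0, -1.5, 0, 0, 0, 0.4], [0, 0, -2, 0, 0, 0, 0.4], [0, 0, -2, 0, 0, 0, 0.4], [0, 0, -2, 0, 0, 0, 0.4], [0, 0, -2, 0, 0, 0, 0.4], [0, 0, 0, 0, 0, 0, 0.4], [0, 0, 0, 0, 0, 0, 0.4], [0, 0, 0, 0, 0, 0, 0.4]])

```text
time: 21.42
tool_pos: [0.5737, 0.2556, 0.2749]
tool_rot: [-0.0, 1.0, 0.0, 0.0]
contact_force: [0.5, 0.0, 0.3]
gripper_width: 0.701
grasp_force: 0.0
```

```bash
python3 - <<'E'
from meas import *
st=manip.state();print(st["tool_pos"],st["contact_force"],st["gripper_width"])
S=grab("scene");W=grab("wrist")
print(proj(S,np.array([.5737,.256,.186])),proj(S,np.array([.5737,.256,.105])))
A=cv2.resize(S["img"][100:280,180:340],None,fx=3,fy=3)[:, :480]
B=cv2.resize(W["img"][100:300,220:380],None,fx=2,fy=2)
B=cv2.copyMakeBorder(B,0,A.shape[0]-B.shape[0],0,0,cv2.BORDER_CONSTANT)
cv2.imwrite("pics/c7.png",np.hstack([A,B]))
E
```

```text
[0.5737 0.2556 0.2749] [0.5233 0.0057 0.3083] 0.7006676898824488
[249.4023 200.6888] [252.6642 227.6386]
```

View pics/c7.png

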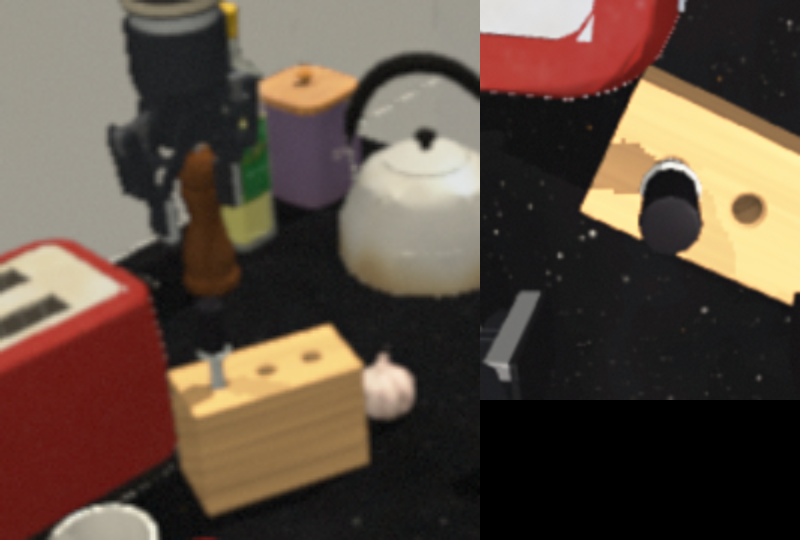

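The steel stands free and upright in the end bore (crop (215,370)). Its groove is out of sight below the mouth, the gripper is clear, and the garlic and mug have not moved. Handing in.

```bash
python3 -c "
from plant import manip
print(manip.job_done())"
```

```text
the job is handed in; nothing more can be done
None
```

The job is handed in (no verdict came back): the steel stands released and upright on the bottom of the deep bore (block y = +42 mm end), about 77 mm in; the other two bores measured about 45 and 58 mm.

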